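# Nudge the impeller into its nest and start the check

### The job

With the fingertips only, gently push the impeller that lies on the aluminium checking plate along the plate until it drops into the round nest and lies flat in it, then press the round metal start button that stands on its own behind the plate fully down and let it come up again. Never pick the impeller up, do not press the button before the impeller is in its nest, and leave the spare impeller, the weight and the screwdriver where they are.

Things in the scene. Friction and masses are not known exactly. Their poses are not given: they have to be found in the camera images.
- impeller: Black round fan impeller, 55 mm across (its solid shape is a slightly cornered octagon, 52 mm over the flats, at most 58 mm over the corners), 20 mm tall, 20 to 45 g, lying flat and loose on top of the checking plate beside the nest. Origin: centre of its underside, z up. It stands 12 mm above the plate's top when it is in the nest, 20 mm before.
- check_plate: Fixed plain aluminium plate, 84 mm (its x) by 140 mm (its y) by 14 mm thick, on the bench. Origin: centre of its underside; y runs along its length towards the end with the nest, z up. The top is bare and flat, 14 mm above the bench; the nest is its only hole.
- nest (a point): Centre of the floor of the nest: a round blind recess in the plate, 64 mm in diameter and 8 mm deep with a square rim (1 mm chamfer), 31 mm from the plate's centre along the plate's y. The floor is 6 mm above the bench. The axes are those of the plate.
- start_button_top (a point): Centre of the top face of the start button: a round metal push button 24 mm across on a small fixed round grey housing (40 mm across, 12 mm high) that stands alone on the bench behind the plate; the top face is 22 mm above the bench. It is not the green button on the dark test fixture to the left. It is pressed straight down.
- start_button (a joint): Travel of the start button in m: 0 is up, 0.006 fully down. It springs back; fully down takes about 4 N.
- spare_impeller: A second impeller of the same kind, loose on the bare bench behind the plate; to be left alone. Origin: centre of its underside.
- weight: Brass-coloured reference weight with a knob, 28 mm across, 42 mm tall, loose on the bench behind the plate; to be left alone. Origin: centre of its underside.
- screwdriver: Yellow-handled screwdriver, 160 mm long, lying on the bench to the left of the plate; to be left alone. Origin: its middle.
Things that resemble listed ones, but are neither listed nor needed, are in the scene too. There is more than one size of the part that bears start_button_top; the job needs the larger.

How it is judged:
By the outcome, as a careful person would: the job done as asked, in the order asked, and still so for the second after the job is handed in, with the robot touching nothing.
It also fails if it takes over 64 s, if anything falls off the work surface, if the arm or the gripper's body presses on something with over 40 N, if the wrist force passes 120 N, or if a joint passes its speed limit or range.

### The arm

A 6-joint arm with a two-finger parallel gripper is mounted at the origin on a cart in front of the work surface, level with it; the furniture and walls round the work are solid. World frame = base frame: x ahead of the robot, y to its left, z up, the work surface at z = 0. Lengths are in m, angles in rad, forces in N, time in s.
With the tool pointing down it reaches from about 0.425 to 0.95 m from the base axis. Payload 3.5 kg.
Tool frame: the origin (TCP) lies on the centre line of the jaws, within the pads' length; the fingertips stand 14 mm ahead of it and the grasp point (between the pads) lies 5 mm behind it (ctrl.finger_overhang is the distance from the TCP to the fingertips, in m); z points along the fingers, y is the line along which they close (so a half turn about z gives the same grasp; the last joint's range is limited). The gripper opens to 85 mm and grips with 20 to 120 N. Pads are 22 mm wide; open, the fingers measure 114 mm over their backs; the gripper's body (76 mm by 85 mm) begins 54 mm behind the grasp point. The pads swing forward as they close: fully open they stand 13 mm farther back than shut.
Start: joints at [-1.472, 0.286, 1.577, -0, 1.279, -0.15], TCP at [0.166, -0.654, 0.245] pointing down, gripper open.
Joint ranges: [-2.77, 2.77], [-0.9, 2.22], [0.21, 2.48], [-1.53, 4.67], [0.24, 2.81], [-2.84, 2.84]. Speed limits (rad/s): [2.79, 2.79, 3.14, 3.14, 3.14, 3.14].

### API

Orientations are given as a unit quaternion [x, y, z, w].
In Python, from plant import ctrl gives the robot as it stands.
- The arm moves only by the tool send_rows, never from a script. Its argument "moves" is text: rows parted by semicolons, each of 7 numbers parted by spaces: the turn, a rotation vector about the tool's x, y, z in units of 360 degrees (1.0 is 360 degrees), then the shift along the tool's x, y, z in units of 20 cm (1.0 is 20 cm), then the gripper's target within -1 to 1 (fully open at 1, half-way at 0, shut at -1). A call has 1 to 12 rows; each row is the pose to reach, as a shift and turn from the pose commanded when the call began, along the tool's axes at that moment, turning the shorter way round; what a row does not reach only later rows make up. A row lasts 1/8 s, in which the tool goes at most 62.5 mm and 10.7 degrees, less where a joint would pass 70% of its speed; a pose out of reach is approached as far as the arm can. A call with a number of a shift or a turn outside -1 to 1 is refused whole. A call with a gripper value outside its range is refused whole. The fingers move at their own pace and stop on an object; "newtons" is the grip in N (left out, the last holds). Time passes only in rows, so rows that repeat a pose let the fingers close. It gives the time, the measured TCP pose, the force, the opening and the grip force at its end, in the units of the state.
- ctrl.get_state(): the state, without advancing time (a new reading comes with each control period).
- ctrl.read_camera(name): name is "scene" or "top"; returns a dict with "image" (384x512x3 uint8, red, green, blue), "fovy" (degrees; the focal length in pixels is half the picture's height over the tangent of half this angle, whatever the lens; pixels are square), "cx", "cy" (the principal point, pixels), "extrinsics" (4x4, takes a point from camera to world coordinates). Camera axes: x right, y up, looking along -z (the intrinsics and any distortion apply to the point x, -y, -z); pixel columns grow to the right and rows downward; lengths in m; the calibration is good to about 2 mm. A picture is of the moment at which its call begins. There is no depth.
- ctrl.sign_off(): hands the job in; it is judged then, once.
The state is a dict: "time": time; "qpos": joint angles; "dq": joint speeds; "joint_efforts": joint torques, N m; "eef_pos": TCP position; "tcp_rot": TCP orientation; "contact_force": force on the tool from outside, world axes, zero at the start; "wrist_torque": the same for the moment, N m; "opening": opening from 0.0 (shut) to 1.0 (fully open); "finger_force": force on a finger pad.
Only numpy, scipy, OpenCV 4.12 (cv2) and the standard library are available. Lean on these libraries where they do the work, as an engineer would, in place of code of your own. Each camera call takes 0.05 s, during which the arm holds its last target. There are 200 camera calls.

## Working session

There is one attempt and no reset: what is moved stays moved. The work goes in short steps, Python scripts to look and compute and a tool call to move; the robot and the scene stay as the last step left them, time stands still between calls to the robot, and variables do not carry over. Pictures are saved under pics/ and viewed, at most 10 in all, crops included, and the job is handed in when it is done.

Besides the shell and the picture viewer there is one more tool, called after "Call:" as name(argument=value, ...) on one line, values as JSON. send_rows: Moves the arm, as the interface text tells. Its arguments: {"type":"object","properties":{"moves":{"type":"string"},"newtons":{"type":"number"}},"required":["moves"]}

```bash
mkdir -p pics; ls
python3 - <<'E'
from plant import ctrl
import cv2
s=ctrl.get_state();print(s, ctrl.finger_overhang)
for n in("scene","top"):
    c=ctrl.read_camera(n);cv2.imwrite(f"pics/{n}0.png",c["image"][:,:,::-1]);print(n,{k:v for k,v in c.items() if k!="image"})
E
```

```text
pics
{'time': 0.0, 'qpos': array([-1.47202679e+00,  2.87183693e-01,  1.57817634e+00, -5.56285137e-06,
        1.27859456e+00, -1.49998387e-01]), 'dq': array([ 0.00051952,  0.00039071,  0.00102633, -0.00033265,  0.00041015,
        0.00070534]), 'joint_efforts': array([-6.12711283e-04, -4.05987453e+01, -2.92622656e+01, -1.21829107e-04,
        5.82441251e-03, -9.26067543e-07]), 'eef_pos': array([ 0.16615813, -0.65358693,  0.24393548]), 'tcp_rot': array([ 9.92273492e-01,  1.24064189e-01,  2.75847557e-05, -1.18064689e-03]), 'contact_force': array([0.16506512, 0.19317588, 0.49954557]), 'wrist_torque': array([-0.02194493,  0.01745884,  0.05612067]), 'finger_force': 0.0, 'opening': 0.9948013631716806} 0.014
scene {'fovy': 48.49752450632694, 'cx': 257.106204227833, 'cy': 196.38537929585308, 'extrinsics': array([[ 0.89249043,  0.2043782 , -0.40210743,  0.1910811 ],
       [-0.4509228 ,  0.38177219, -0.80679528, -0.61206371],
       [-0.01137794,  0.90137647,  0.43288681,  0.40697783],
       [ 0.        ,  0.        ,  0.        ,  1.        ]])}
top {'fovy': 49.88145017021556, 'cx': 254.34561782813742, 'cy': 197.59600139745322, 'extrinsics': array([[-0.01737636,  0.99638538, -0.08315189,  0.45329178],
       [-0.99962296, -0.0155439 ,  0.02263441,  0.07967177],
       [ 0.02126009,  0.08351385,  0.9962798 ,  0.89880934],
       [ 0.        ,  0.        ,  0.        ,  1.        ]])}
```

View pics/scene0.png

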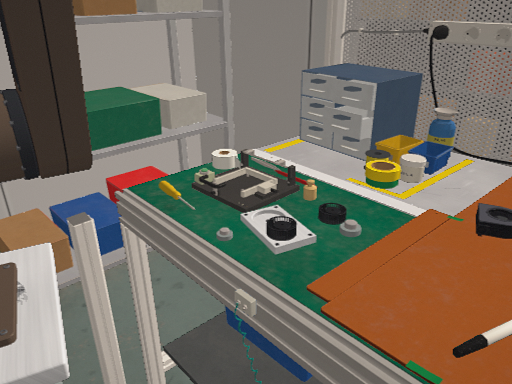

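View pics/top0.png

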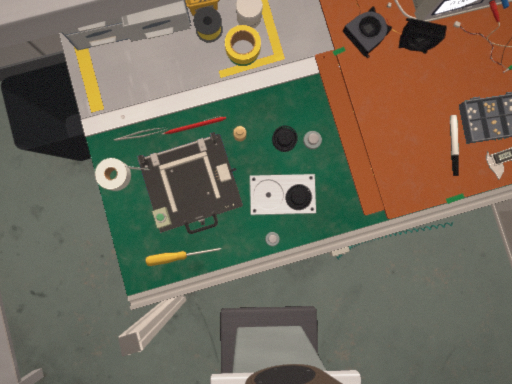

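The scene view shows the plate at about (278,228) with the impeller at (282,228). In the top view the plate is at (283,195), with the nest on its left at (268,195) and the impeller at (298,196).

There are two button candidates in the top view: (313,140), which is larger and behind the plate beside the spare impeller, and (272,239), which is smaller and in front. (313,140) fits the description. I'll confirm it in an enlarged crop.

```bash
cat > h.py <<'E'
import numpy as np,cv2
from plant import ctrl
def cam(n):
    c=ctrl.read_camera(n);c["f"]=192/np.tan(np.radians(c["fovy"])/2);return c
def ray(c,u,v,z):
    E=c["extrinsics"];d=E[:3,:3]@np.array([(u-c["cx"])/c["f"],-(v-c["cy"])/c["f"],-1]);o=E[:3,3]
    return o+d*(z-o[2])/d[2]
def proj(c,p):
    E=c["extrinsics"];q=E[:3,:3].T@(np.array(p)-E[:3,3]);return c["cx"]-c["f"]*q[0]/q[2],c["cy"]+c["f"]*q[1]/q[2]
def crop(c,u0,v0,w,h,k,name):
    cv2.imwrite(name,cv2.resize(c["image"][v0:v0+h,u0:u0+w,::-1],None,fx=k,fy=k,interpolation=cv2.INTER_CUBIC))
E
python3 - <<'E'
from h import *
c=cam("top");crop(c,225,115,130,140//1-5,6,"pics/a1.png") 
im=c["image"]
crop(c,225,120,130,100,6,"pics/a1.png")
s=cam("scene");crop(s,200,170,180,90,4,"pics/b1.png")
E
```

```text
(no output)
```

View pics/a1.png

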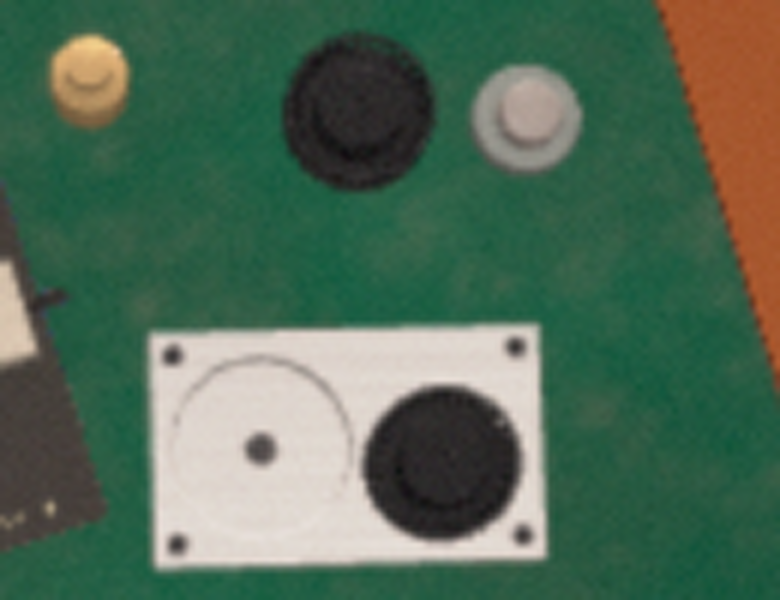

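View pics/b1.png

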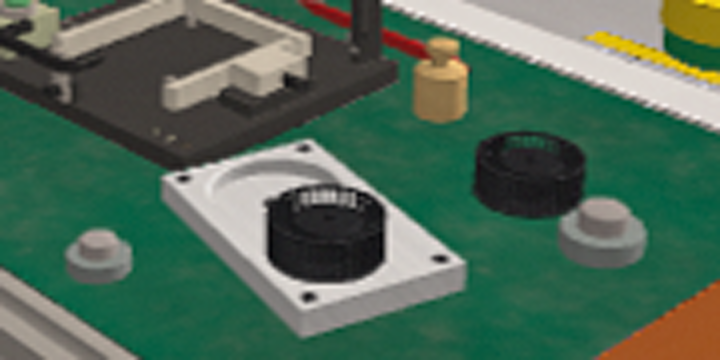

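The crops confirm the choice: the wide housing at top-view crop (528,115) is the larger button, standing behind the plate. The nest arc is centred at (261,449) and the impeller is at (442,462). Next I'll convert these to positions.

Run:
```python
from h import *
c=cam("top");np.set_printoptions(precision=4,suppress=True)
P=lambda x,y,z:ray(c,225+(x+.5)/6-.5,120+(y+.5)/6-.5,z)
cs=[P(149,333,.014),P(540,324,.014),P(546,558,.014),P(155,569,.014)]
for p in cs:print(p)
print("edges",[np.linalg.norm(cs[i]-cs[(i+1)%4]) for i in range(4)])
ce=sum(cs)/4;y=(cs[0]+cs[3]-cs[1]-cs[2]);y/=np.linalg.norm(y);n=ce+.031*y
print("centre",ce,"y",y,"nest",n,"nest dot",P(261,449,.006))
print("imp",P(442,462,.034), "widths",P(521,462,.03)-P(363,462,.03))
print("button",P(532,110,.022),"housing",P(527,119,.012),"spare",P(359,111,.02),"weight",P(90,75,.03))
print("small",ray(c,272,239,.01))
s=cam("scene")
S=lambda x,y,z:ray(s,200+(x+.5)/4-.5,170+(y+.5)/4-.5,z)
print("scene: button",S(605,211,.022),"imp",S(326,212,.034),"corners",S(163,177,.014),S(319,141,.014),S(467,266,.014),S(302,312,.014))
```

```text
[0.5761 0.0694 0.014 ]
[ 0.5773 -0.072   0.014 ]
[ 0.4927 -0.0716  0.014 ]
[0.4911 0.0686 0.014 ]
edges [np.float64(0.14135142414099877), np.float64(0.08461497048110736), np.float64(0.1402581005941777), np.float64(0.08501265106668722)]
centre [ 0.5343 -0.0014  0.014 ] y [-0.0102  0.9999  0.    ] nest [0.534  0.0296 0.014 ] nest dot [0.5343 0.0294 0.006 ]
imp [ 0.5262 -0.0326  0.034 ] widths [-0.0009 -0.0559  0.    ]
button [ 0.6541 -0.07    0.022 ] housing [ 0.6531 -0.0698  0.012 ] spare [ 0.655  -0.0077  0.02  ] weight [0.6669 0.0891 0.03  ]
small [0.4378 0.0232 0.01  ]
scene: button [ 0.6511 -0.0748  0.022 ] imp [ 0.5265 -0.034   0.034 ] corners [0.4914 0.065  0.014 ] [0.5782 0.0631 0.014 ] [ 0.5755 -0.0751  0.014 ] [ 0.4923 -0.0739  0.014 ]
```

```bash
cat >> h.py <<'E'
from scipy.spatial.transform import Rotation as R
def plan(p,yaw):
    "turn and shift (tool axes, move units) from the present pose to p, tool down, tool x at yaw (deg)"
    s=ctrl.get_state();A=R.from_quat(s["tcp_rot"]);B=R.from_euler("z",yaw,degrees=True)*R.from_rotvec([np.pi,0,0])
    print("t",s["time"],"at",s["eef_pos"].round(4),"F",s["contact_force"].round(2),"open",round(s["opening"],3))
    print("turn",((A.inv()*B).as_rotvec()/2/np.pi).round(4),"shift",(A.inv().apply(np.array(p)-s["eef_pos"])/.2).round(4))
E
python3 -c "
from h import *
plan((.520,-.081,.20),82.6)"
```

```text
t 0.3 at [ 0.1662 -0.654   0.2449] F [-0.    0.83 -0.35] open 0.998
turn [-1.000e-04 -1.000e-04 -1.898e-01] shift [ 2.4199 -2.341   0.2265]
```

Call:
send_rows(moves="0 0 0 0.97 -0.94 0 -0.3;0 0 0 0.97 -0.94 0 -0.3;0 0 0 0.97 -0.94 0 -0.3;0 0 0 0.97 -0.94 0 -0.3;0 0 0 0.97 -0.94 0 -0.3;0 0 0 0.97 -0.94 0 -0.3")

```text
time: 1.05
eef_pos: [0.3085, -0.4238, 0.2456]
tcp_rot: [0.992, 0.125, -0.0, 0.001]
contact_force: [0.2, 0.2, -0.5]
opening: 0.347
finger_force: 0.0
```

Call:
send_rows(moves="0 0 0 0.97 -0.94 0 -0.3;0 0 0 0.97 -0.94 0 -0.3;0 0 0 0.97 -0.94 0 -0.3;0 0 0 0.97 -0.94 0 -0.3;0 0 0 0.97 -0.94 0 -0.3;0 0 0 0.97 -0.94 0 -0.3")

```text
time: 1.8
eef_pos: [0.4504, -0.1949, 0.2455]
tcp_rot: [0.992, 0.125, -0.0, 0.0]
contact_force: [-0.2, -0.5, -0.4]
opening: 0.345
finger_force: 0.0
```

Call:
send_rows(moves="0 0 -0.19 0.48 -0.46 0.2 -0.3;0 0 -0.19 0.48 -0.46 0.2 -0.3;0 0 -0.19 0.48 -0.46 0.2 -0.3;0 0 -0.19 0.48 -0.46 0.2 -0.3;0 0 -0.19 0.48 -0.46 0.2 -0.3;0 0 -0.19 0.48 -0.46 0.2 -0.3;0 0 -0.19 0.48 -0.46 0.2 -0.3;0 0 -0.19 0.48 -0.46 0.2 -0.3;0 0 -0.19 0.48 -0.46 0.2 -0.3")

```text
time: 2.92
eef_pos: [0.5201, -0.0828, 0.2053]
tcp_rot: [0.752, 0.659, -0.0, 0.0]
contact_force: [0.1, 0.5, -0.0]
opening: 0.351
finger_force: 0.0
```

```bash
python3 -c "
from h import *
plan((.520,-.083,.05),82.6)"
```

```text
t 2.925 at [ 0.5201 -0.0828  0.2053] F [ 0.06  0.51 -0.05] open 0.351
turn [-0.      0.     -0.0003] shift [-8.000e-04 -5.000e-04  7.763e-01]
```

Call:
send_rows(moves="0 0 0 0 0 0.4 -0.3;0 0 0 0 0 0.77 -0.3;0 0 0 0 0 0.77 -0.3;0 0 0 0 0 0.77 -0.3;0 0 0 0 0 0.77 -0.3")

```text
time: 3.55
eef_pos: [0.5214, -0.0821, 0.0529]
tcp_rot: [0.751, 0.66, 0.001, 0.001]
contact_force: [0.5, 0.4, -0.3]
opening: 0.35
finger_force: 0.0
```

```bash
python3 -c "
from h import *
s=cam('scene');crop(s,180,140,200,130,4,'pics/c.png')
plan((.520,-.083,.03),82.6)"
```

```text
t 3.6 at [ 0.5218 -0.0822  0.0535] F [ 0.31 -0.49  0.65] open 0.357
turn [0.0006 0.0002 0.0001] shift [-0.0049 -0.009   0.1175]
```

View pics/c.png

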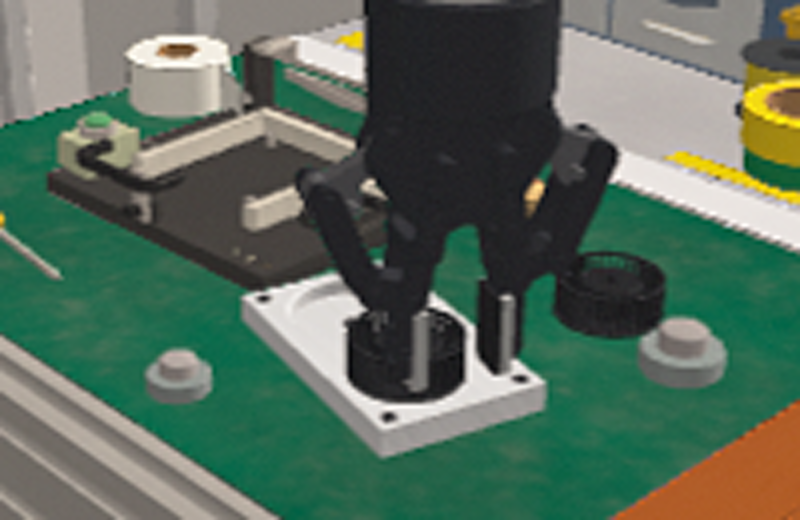

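The fingers hang just off the robot-right end of the plate, straddling the push line, as planned. The impeller is at crop (405,350). I'll lower and begin the push.

Call:
send_rows(moves="0 0 0 0 -0.005 0.05 -0.3;0 0 0 0 -0.008 0.11 -0.3;0 0 0 0 -0.008 0.11 -0.3;0 0 0 0.03 -0.008 0.11 -0.3;0 0 0 0.05 -0.008 0.11 -0.3;0 0 0 0.07 -0.008 0.11 -0.3;0 0 0 0.09 -0.008 0.11 -0.3;0 0 0 0.11 -0.008 0.11 -0.3;0 0 0 0.13 -0.008 0.11 -0.3;0 0 0 0.15 -0.008 0.11 -0.3;0 0 0 0.17 -0.008 0.11 -0.3;0 0 0 0.17 -0.008 0.11 -0.3")

```text
time: 5.1
eef_pos: [0.5228, -0.0471, 0.0292]
tcp_rot: [0.751, 0.66, -0.0, -0.0]
contact_force: [0.2, 1.2, -0.2]
opening: 0.349
finger_force: 0.0
```

```bash
python3 -c "
from h import *
s=cam('scene');t=cam('top')
a=s['image'][145:275,180:380];b=t['image'][150:230,235:335]
cv2.imwrite('pics/d.png',np.hstack([cv2.resize(a,(600,390),interpolation=2),cv2.resize(b,(195,156),interpolation=2)[np.r_[0:156,[155]*234]]])[:,:,::-1])
plan((.5355,-.0055,.03),82.6)"
```

```text
t 5.2 at [ 0.5228 -0.0474  0.0292] F [-0.31  0.3   0.  ] open 0.353
turn [-0.     -0.      0.0002] shift [ 0.2158  0.0363 -0.0038]
```

View pics/d.png

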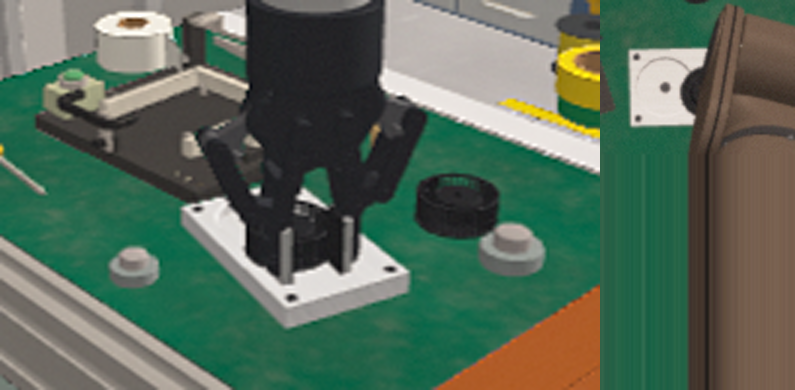

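The fingers now touch the back of the impeller, which has advanced toward the nest rim. I'll continue slowly.

Call:
send_rows(moves="0 0 0 0.02 0.002 0 -0.3;0 0 0 0.04 0.004 0 -0.3;0 0 0 0.06 0.006 0 -0.3;0 0 0 0.08 0.008 0 -0.3;0 0 0 0.1 0.008 0 -0.3;0 0 0 0.12 0.008 0 -0.3;0 0 0 0.14 0.008 0 -0.3;0 0 0 0.16 0.008 0 -0.3;0 0 0 0.18 0.008 0 -0.3;0 0 0 0.195 0.008 0 -0.3;0 0 0 0.205 0.008 0 -0.3;0 0 0 0.205 0.008 0 -0.3")

```text
time: 6.7
eef_pos: [0.5297, -0.0069, 0.0293]
tcp_rot: [0.751, 0.66, -0.0, -0.0]
contact_force: [-0.0, 0.3, -0.7]
opening: 0.349
finger_force: 0.0
```

```bash
python3 -c "
from h import *
s=cam('scene');t=cam('top')
a=s['image'][145:275,180:380];b=t['image'][150:230,235:335]
cv2.imwrite('pics/e.png',np.hstack([cv2.resize(a,(600,390),interpolation=2),cv2.resize(b,(195,156),interpolation=2)[np.r_[0:156,[155]*234]]])[:,:,::-1])
plan((.530,-.0035,.03),82.6)"
```

```text
t 6.8 at [ 0.5297 -0.007   0.0293] F [ 0.   -0.52  0.04] open 0.35
turn [-0.     -0.      0.0001] shift [ 0.0177 -0.0006 -0.0034]
```

View pics/e.png

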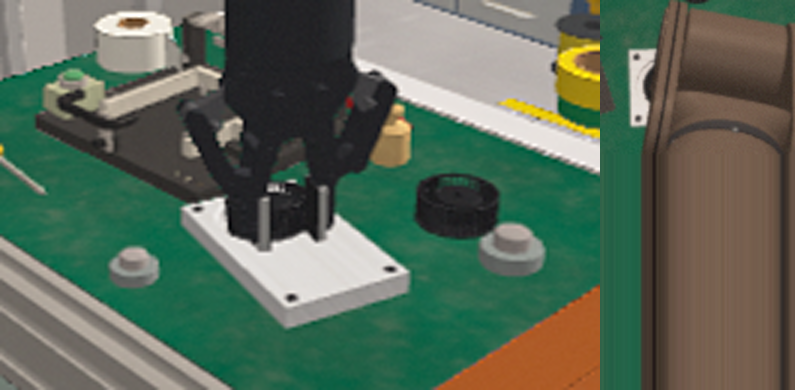

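The impeller is almost entirely over the nest, but I can't tell yet whether it has dropped. I'll nudge it a few mm more, then back off and up to look.

Call:
send_rows(moves="0 0 0 0.01 0 0 -0.3;0 0 0 0.018 0 0 -0.3;0 0 0 0.025 0 0 -0.3;0 0 0 0.025 0 0 -0.3")

```text
time: 7.3
eef_pos: [0.5303, -0.002, 0.0293]
tcp_rot: [0.751, 0.66, 0.0, -0.0]
contact_force: [-0.3, -1.1, -0.1]
opening: 0.349
finger_force: 0.0
```

Call:
send_rows(moves="0 0 0 -0.08 0 0 -0.3;0 0 0 -0.2 0 0 -0.3;0 0 0 -0.3 0 -0.1 -0.3;0 0 0 -0.5 0 -0.5 -0.3;0 0 0 -0.5 0 -0.5 -0.3;0 0 0 -0.5 0 -0.5 -0.3;0 0 0 -0.5 0 -0.5 -0.3")

```text
time: 8.18
eef_pos: [0.5165, -0.101, 0.1278]
tcp_rot: [0.751, 0.66, -0.001, -0.001]
contact_force: [-0.4, -0.1, -0.5]
opening: 0.352
finger_force: 0.0
```

```bash
python3 -c "
from h import *
s=cam('scene');t=cam('top')
a=s['image'][170:260,200:350];b=t['image'][150:230,235:335]
cv2.imwrite('pics/f.png',np.hstack([cv2.resize(a,(500,300),interpolation=2),cv2.resize(b,(295,236),interpolation=2)[np.r_[0:236,[235]*64]]])[:,:,::-1])
print(proj(s,(.534,.028,.026)),proj(s,(.534,.028,.034)))
plan((.653,-.0715,.14),82.6)"
```

```text
(np.float64(268.43206472724955), np.float64(211.4541497803457)) (np.float64(268.4325843316821), np.float64(207.75018583765356))
t 8.275 at [ 0.5162 -0.1004  0.1272] F [ 0.2   0.35 -0.2 ] open 0.349
turn [-0.0006 -0.0002  0.0002] shift [ 0.2307  0.6596 -0.0665]
```

View pics/f.png

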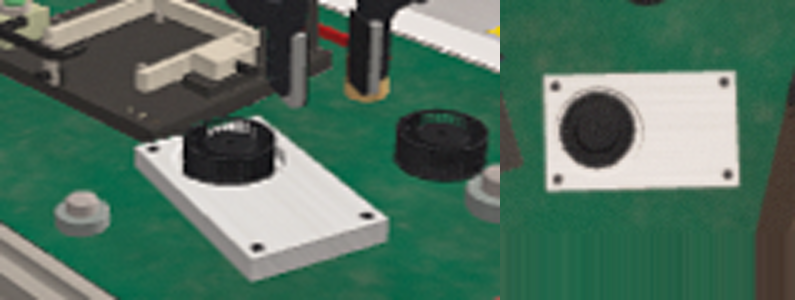

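In the top view the impeller sits inside the nest circle, at crop (598,130). Whether it has sunk is unclear from the side view, so I'll check the height numerically by triangulating against the first pictures.

```bash
cat > tri.py <<'E'
from h import *
from scipy.optimize import least_squares
s=cam('scene');t=cam('top')
s0=cv2.imread('pics/scene0.png')[:,:,::-1];t0=cv2.imread('pics/top0.png')[:,:,::-1]
def box(im,u,v,r=22):
    k=8;w=cv2.resize(im[v-r:v+r,u-r:u+r],None,fx=k,fy=k,interpolation=2)
    m=(w.max(2)<75).astype(np.uint8)
    n,l,st,_=cv2.connectedComponentsWithStats(m);i=1+np.argmax(st[1:,4]);x,y,W,H,_=st[i]
    return np.array([x,x+W,y,y+H])/k+[u-r,u-r,v-r,v-r]-.5
def pred(c,x,y,z0,h):
    a=np.linspace(0,2*np.pi,60);q=np.array([proj(c,(x+.0275*np.cos(b),y+.0275*np.sin(b),z)) for z in(z0,z0+h) for b in a])
    return np.array([q[:,0].min(),q[:,0].max(),q[:,1].min(),q[:,1].max()])
for name,si,ti,us,ut,zs in(("before",s0,t0,(282,228),(298,196),(.014,)),("now",s['image'],t['image'],(269,215),(268,194),(.006,.014)),("spare0",s0,t0,(333,213),(285,138),(0,))):
    bs,bt=box(si,*us),box(ti,*ut);print(name,"scene",bs.round(1),"top",bt.round(1))
    for z in zs:
        f=lambda p:pred(t,p[0],p[1],z,.02)-bt
        r=least_squares(f,ray(t,*ut,z)[:2],x_scale=.01);print("  z",z,"xy",r.x.round(4),"scene resid",(bs-pred(s,*r.x,z,.02)).round(1))
E
python3 tri.py
```

```text
before scene [266.  295.6 215.6 240. ] top [285.6 310.8 184.4 209. ]
  z 0.014 xy [ 0.5265 -0.0334] scene resid [ 0.4 -0.7  0.4 -0.1]
now scene [246.5 286.6 192.5 224.8] top [255.4 279.6 181.2 206. ]
  z 0.006 xy [0.5348 0.0315] scene resid [ -7.2   4.4 -11.7  -2. ]
  z 0.014 xy [0.5341 0.032 ] scene resid [-6.7  4.8 -8.1  1.7]
spare0 scene [317.2 346.1 202.1 224.5] top [271.2 297.4 124.8 151.6]
  z 0 xy [ 0.6568 -0.0081] scene resid [-0.1  0.1  0.2  0.8]
```

The bottom edge matches the dropped pose with partial rim occlusion: it sits 2 px below what a dropped impeller would show and rules out lying on top. The upper edge in the crop is at about row 205, against 204.2 predicted for dropped and 200.6 for on top. The centre is within 2 mm of the nest's, so the impeller is seated flat. Next is the button, with the fingers shut.

Call:
send_rows(moves="0 0 0 0.23 0.66 -0.06 -1;0 0 0 0.23 0.66 -0.06 -1;0 0 0 0.23 0.66 -0.06 -1;0 0 0 0.23 0.66 -0.06 -1;0 0 0 0.23 0.66 -0.06 -1;0 0 0 0.23 0.66 -0.06 -1")

```text
time: 9.12
eef_pos: [0.6532, -0.0726, 0.1409]
tcp_rot: [0.751, 0.66, -0.0, -0.0]
contact_force: [0.4, 0.7, -0.1]
opening: 0.002
finger_force: 0.0
```

```bash
python3 -c "
from h import *
plan((.653,-.0715,.042),82.6)"
```

```text
t 9.125 at [ 0.6532 -0.0726  0.1409] F [ 0.38  0.67 -0.06] open 0.002
turn [-0.0002 -0.      0.0001] shift [ 0.0053 -0.0013  0.4946]
```

Call:
send_rows(moves="0 0 0 0.005 0 0.25 -1;0 0 0 0.005 0 0.4 -1;0 0 0 0.005 0 0.47 -1;0 0 0 0.005 0 0.47 -1;0 0 0 0.005 0 0.47 -1;0 0 0 0.005 0 0.47 -1")

```text
time: 9.88
eef_pos: [0.6557, -0.0718, 0.0493]
tcp_rot: [0.751, 0.66, 0.001, 0.001]
contact_force: [0.2, -0.4, 0.6]
opening: 0.005
finger_force: 0.0
```

```bash
python3 -c "
from h import *
s=cam('scene');crop(s,270,130,130,120,5,'pics/g.png')
plan((.653,-.0715,.036),82.6)"
```

```text
t 9.925 at [ 0.6555 -0.0718  0.049 ] F [0.09 0.34 0.49] open -0.001
turn [0.0004 0.0001 0.0002] shift [-0.0002 -0.0125  0.0649]
```

View pics/g.png

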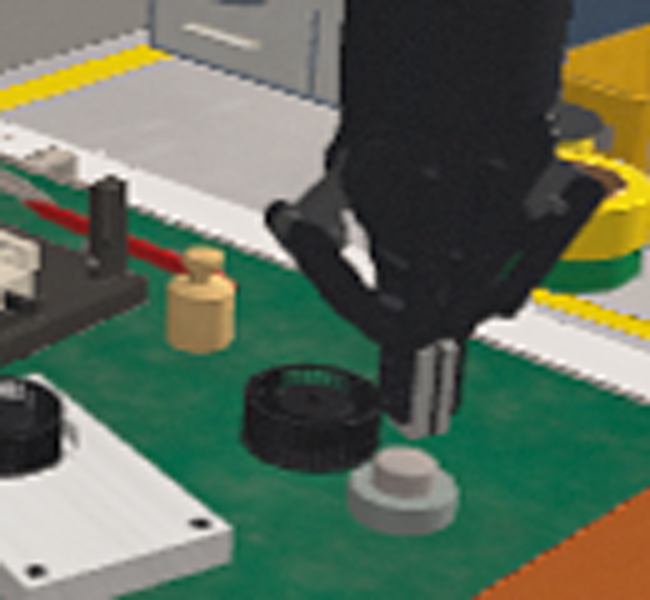

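```bash
python3 -c "
from h import *
s=cam('scene')
f=lambda p:print(p,((np.array(proj(s,p))-[270,130])*5).round(1))
T=np.array([.6555,-.0718,.035]);x=np.array([.128,.992,0]);y=np.array([.992,-.128,0])
f(T);f(T-.011*x);f(T-.011*x-.004*y);f(T-.011*x+.004*y);f(T-.011*x-.0145*y)
f((.654,-.070,.022));f((.651,-.0748,.022));f((.653,-.0715,.022))
"
```

```text
[ 0.6555 -0.0718  0.035 ] [411.8 424.7]
[ 0.654092 -0.082712  0.035   ] [427.6 438.1]
[ 0.650124 -0.0822    0.035   ] [418. 440.]
[ 0.65806  -0.083224  0.035   ] [437.2 436.2]
[ 0.639708 -0.080856  0.035   ] [392.5 444.9]
(0.654, -0.07, 0.022) [402.4 454.5]
(0.651, -0.0748, 0.022) [404.1 462. ]
(0.653, -0.0715, 0.022) [402.8 456.9]
```

The fingers are above the button, about 3 mm too far forward, and the spare impeller is clear. I'll correct by 3 mm and press.

Call:
send_rows(moves="0 0 0 0 -0.017 0 -1;0 0 0 0 -0.017 0.03 -1;0 0 0 0 -0.017 0.045 -1;0 0 0 0 -0.017 0.05 -1;0 0 0 0 -0.017 0.05 -1")

```text
time: 10.6
eef_pos: [0.651, -0.071, 0.0371]
tcp_rot: [0.751, 0.66, -0.0, -0.0]
contact_force: [0.4, -0.4, -0.0]
opening: -0.003
finger_force: 0.0
```

Call:
send_rows(moves="0 0 0 0 0 0.01 -1;0 0 0 0 0 0.02 -1;0 0 0 0 0 0.02 -1;0 0 0 0 0 0.02 -1")

```text
time: 11.1
eef_pos: [0.6514, -0.0712, 0.0337]
tcp_rot: [0.751, 0.66, 0.0, 0.0]
contact_force: [0.3, 0.2, 2.2]
opening: -0.001
finger_force: 1.1
```

Contact at 2.2 N on the way down. I'll keep going to the stop in small steps.

Call:
send_rows(moves="0 0 0 0 0 0.01 -1;0 0 0 0 0 0.015 -1;0 0 0 0 0 0.015 -1")

```text
time: 11.48
eef_pos: [0.6514, -0.0712, 0.0306]
tcp_rot: [0.751, 0.66, 0.0, 0.0]
contact_force: [0.2, -0.3, 4.0]
opening: -0.004
finger_force: 1.8
```

Call:
send_rows(moves="0 0 0 0 0 0.005 -1;0 0 0 0 0 0.005 -1;0 0 0 0 0 0.005 -1")

```text
time: 11.85
eef_pos: [0.6514, -0.0712, 0.0301]
tcp_rot: [0.751, 0.66, 0.0, 0.0]
contact_force: [-1.3, 0.5, 4.9]
opening: 0.002
finger_force: 2.9
```

Call:
send_rows(moves="0 0 0 0 0 0.004 -1;0 0 0 0 0 0.006 -1;0 0 0 0 0 0.006 -1;0 0 0 0 0 0.006 -1")

```text
time: 12.35
eef_pos: [0.6515, -0.0712, 0.03]
tcp_rot: [0.751, 0.66, -0.0, 0.0]
contact_force: [-3.3, 0.1, 11.0]
opening: -0.003
finger_force: 5.2
```

The force climbed to 11 N with no further travel, so the button is at its stop. Now I'll release it, rise well clear and check the end state.

Call:
send_rows(moves="0 0 0 0 0 -0.02 -1;0 0 0 0 0 -0.05 -1;0 0 0 0 0 -0.15 -1;0 0 0 0 0 -0.4 -1;0 0 0 0 0 -0.8 -1;0 0 0 0 0 -0.8 -1;0 0 0 0 0 -0.8 -1;0 0 0 0 0 -0.8 -1")

```text
time: 13.35
eef_pos: [0.6496, -0.0707, 0.1854]
tcp_rot: [0.751, 0.66, -0.001, -0.002]
contact_force: [0.4, -1.5, -0.7]
opening: -0.002
finger_force: 0.0
```

```bash
python3 -c "
from h import *
s=cam('scene');crop(s,150,160,230,100,3.4,'pics/k.png')
print(ctrl.get_state()['eef_pos'],ctrl.get_state()['contact_force'])"; python3 tri.py | sed -n 3,5p
```

```text
[ 0.64946834 -0.07068868  0.18495888] [-0.06807557  0.50401462  0.72923057]
now scene [246.5 290.5 192.5 224.8] top [255.5 279.6 181.2 206. ]
  z 0.006 xy [0.5348 0.0314] scene resid [ -7.2   8.2 -11.7  -2. ]
  z 0.014 xy [0.5341 0.0318] scene resid [-6.7  8.6 -8.1  1.7]
```

View pics/k.png

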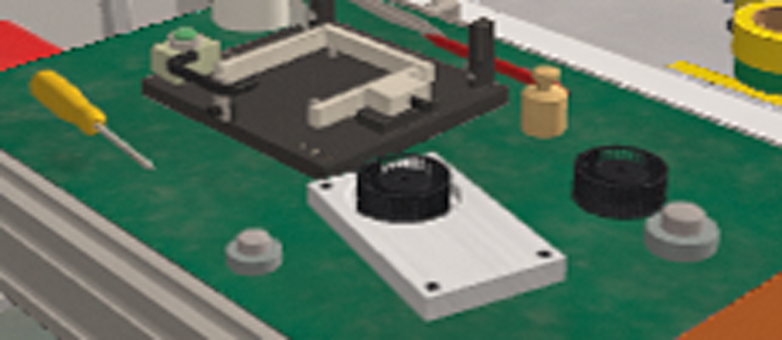

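The impeller at crop (405,188) shows about 20 px of height, against about 24 px when it lay on the plate, so it is sunk in the nest. The button at (684,215) is up again, and the spare impeller, weight and screwdriver haven't moved.

```bash
python3 -c "
from plant import ctrl
print(ctrl.sign_off())"
```

```text
the job is handed in; nothing more can be done
None
```

The job is handed in: I pushed the impeller into the nest, where the pictures show it sunk and flat, then pressed the larger start button to its stop (11 N) and let it come up, leaving the spare impeller, weight and screwdriver untouched.

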